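Knock the brass blank out of its nest

TASK

Two round blanks, one brass and one steel, sit sunk in the nests of the knockout fixture, too deep to be gripped. Raise the knockout rod under the brass blank by lifting the red knob in front of it, so that the blank is pushed up out of its nest, then take the brass blank and stand it upright on the wooden block. Leave the steel blank down in its nest.

Things in the scene. Friction and masses are not known exactly. Their poses are not given: they have to be found in the camera images.
- fixture: Fixed dark steel block 80 (x) by 200 mm (y), top 85 mm over the bench. Origin at bench level under its middle, z up. Nests 38 mm wide, 31 deep, at x=0, y=+50 and y=-50 mm, a knockout rod under each. Each rod's red knob (24 mm wide and tall, top at 108 mm when down, on a 10 mm stem) stands at x=-82 mm and its nest's y. A knob lifted straight up (12 N, stop at 24 mm) raises its rod and stays up.
- brass_blank: Solid yellow brass cylinder, 36 mm across, 30 mm tall, 0.25 kg, loose, upright in either nest, its top 1 mm below the block's top. It rises as much as the rod under it and then rests on the rod. Origin at the centre of its underside (54 mm above the bench at the start), z along its axis, up.
- steel_blank: Grey steel cylinder of the same size in the other nest; it must stay down there. Origin at the centre of its underside, z up.
- wood_block: Plain wooden block lying flat on the bench beside the fixture, fixed, 172 mm (x) by 145 mm (y), 45 mm high. Origin at bench level under its middle, z up.
Mind the look-alikes: they are no part of the job. There is more than one size of the brass_blank; the job needs the smallest.

How it is judged:
By the outcome, as a careful person would: the job done as asked, in the order asked, and still so for the second after the job is handed in, with the robot touching nothing.
It also fails if it takes over 45 s, if anything falls off the work surface, if the arm or the gripper's body presses on something with over 40 N, if the wrist force passes 120 N, or if a joint passes its speed limit or range.

ROBOT

A 7-joint arm with a two-finger parallel gripper is mounted at the origin on a cart in front of the work surface, level with it; the furniture and walls round the work are solid. World frame = base frame: x ahead of the robot, y to its left, z up, the work surface at z = 0. Lengths are in mm, angles in degrees, forces in N, time in s.
With the tool pointing down it reaches from about 425 to 950 mm from the base axis. Payload 4.7 kg.
Tool frame: the origin (TCP) lies midway between the tips of the shut fingers; the grasp point (between the pads) lies 19 mm behind it (bot.hold_point_z is the distance from the TCP to the grasp point, in mm); z points along the fingers, y is the line along which they close (so a half turn about z gives the same grasp; the last joint's range is limited). The gripper opens to 87 mm and grips with 3 to 60 N. Pads are 19 mm wide; open, the fingers measure 117 mm over their backs; the gripper's body (75 mm by 190 mm) begins 51 mm behind the grasp point.
Start: joints at [-1.656, 26.849, -2.785, 87.806, 1.381, 65.374, -4.715], TCP at [675.018, 0.046, 222.573] pointing down, gripper open.
Joint ranges: [-148.3, 148.3], [-19.14, 114.17], [-79.39, 73.82], [5.75, 140.21], [-59.74, 239.74], [12.07, 113.84], [-152.46, 152.46]. Speed limits (degrees/s): [147.25, 147.25, 180, 180, 180, 180, 180].

INTERFACE

Orientations are given as a 3x3 rotation matrix whose columns are the frame's x, y, z axes.
In Python, from rig import get_obs, read_camera, get_calibration, job, bot gives the robot as it stands.
- The arm moves only by the tool send_rows, never from a script. Its argument "moves" is a list of rows, each a list of 5 numbers: the shift along the tool's x, y, z scaled (see below), then the turn about the tool's z scaled (see below), then the closure, from -1 (fully open) to 1 (shut). In form: [[x, y, z, spin, hand], ...]. A call has exactly 8 rows; each row shifts and turns the commanded pose from where the row before left it, along the tool's axes as they then stand; what a row does not reach is not made up. The controller multiplies each number of a shift by 0.025 m and each number of a turn by 4 degrees. A row lasts 1/12 s, in which the tool goes at most 41.7 mm and 7.16 degrees, less where a joint would pass 70% of its speed; a pose out of reach is approached as far as the arm can. A call with a number of a shift or a turn outside -1 to 1 is refused whole. A call with a gripper value outside its range is refused whole. The fingers move at their own pace and stop on an object; "newtons" is the grip in N (left out, the last holds). Time passes only in rows, so rows that do not move let the fingers close, or fill a call up. It gives the time, the measured TCP pose, the force, the opening and the grip force at its end, in the units of the state.
- get_obs(): the state, without advancing time (a new reading comes with each control period).
- read_camera(name): name is "scene" or "side" or "wrist"; returns (picture, depth): 400x640x3 uint8, red, green, blue; 400x640 float32, mm along the optical axis (not along the pixel's ray), 0 where there is no reading.
- get_calibration(name): a dict with "K" (3x3 intrinsics, pixels), "view" (4x4, takes a point from world to camera coordinates). Camera axes: x right, y up, looking along -z (the intrinsics and any distortion apply to the point x, -y, -z); pixel columns grow to the right and rows downward; lengths in mm; the calibration is good to about 2 mm. A picture is of the moment at which its call begins: read the wrist's pose just before it. get_calibration takes no time and is no camera call; for the wrist camera it gives the pose at the moment of the call.
- job.sign_off(): hands the job in; it is judged then, once.
The state is a dict: "time": time; "qpos": joint angles; "dq": joint speeds; "effort": joint torques, N m; "eef_pos": TCP position; "orientation": TCP orientation; "contact_force": force on the tool from outside, world axes, zero at the start; "wrist_torque": the same for the moment, N m; "opening": finger opening in mm; "gripper_force": force on a finger pad.
Only numpy, scipy, OpenCV 4.12 (cv2) and the standard library are available. Lean on these libraries where they do the work, as an engineer would, in place of code of your own. Each camera call takes 0.05 s, during which the arm holds its last target. There are 200 camera calls.

## Working session

There is one attempt and no reset: what is moved stays moved. The work goes in short steps, Python scripts to look and compute and a tool call to move; the robot and the scene stay as the last step left them, time stands still between calls to the robot, and variables do not carry over. Pictures are saved under pics/ and viewed, at most 10 in all, crops included, and the job is handed in when it is done.

Besides the shell and the picture viewer there is one more tool, called after "Request:" as name([rows], argument=value, ...), one row to a line, values as JSON. send_rows: Moves the arm, as the interface text tells. Its arguments: {"type":"object","properties":{"moves":{"type":"array"},"newtons":{"type":"number"}},"required":["moves"]}

```bash
mkdir -p pics; cat > h.py <<'E'
import numpy as np, cv2
from rig import get_obs, read_camera, get_calibration, job, bot
def snap(n):
    c=get_calibration(n); p,d=read_camera(n); return p,d,c
def ray(c,u,v):
    K=np.array(c["K"]);V=np.array(c["view"]);a=np.linalg.inv(K)@[u,v,1]
    R=V[:3,:3];o=-R.T@V[:3,3];return o,R.T@(a*[1,-1,-1])
def onz(c,u,v,z):
    o,r=ray(c,u,v);return o+r*(z-o[2])/r[2]
def cloud(c,d):
    K=np.array(c["K"]);V=np.array(c["view"]);v,u=np.mgrid[:d.shape[0],:d.shape[1]]
    a=np.linalg.inv(K)@np.stack([u.ravel(),v.ravel(),np.ones(u.size)])
    P=(a*d.ravel()*np.array([[1],[-1],[-1]])).T
    P=(P-V[:3,3])@V[:3,:3];P[d.ravel()==0]=np.nan
    return P.reshape(*d.shape,3)
def save(n,p): cv2.imwrite("pics/"+n,cv2.cvtColor(p,cv2.COLOR_RGB2BGR))
E
python3 - <<'E'
from h import *
for n in("scene","side"):
    p,d,c=snap(n);save(n+"0.png",p);np.savez(n+"0.npz",p=p,d=d,K=c["K"],V=c["view"])
print(get_calibration("scene").keys(),get_obs())
E
```

```text
dict_keys(['K', 'view']) {'time': 0.1, 'qpos': array([-1.6556788 , 26.89385641, -2.784305  , 87.86430554,  1.37939277,
       65.37484335, -4.71326519]), 'dq': array([ 0.00611994, -0.08013861,  0.00069251, -0.06108726, -0.03163102,
       -0.01750674,  0.01745959]), 'effort': array([ 1.65191257e-03, -5.09170032e+01, -8.03893874e-02, -2.36828882e+01,
       -6.13215147e-02,  3.44494684e-02,  3.39676899e-05]), 'eef_pos': array([6.74483455e+02, 1.99030369e-02, 2.21609595e+02]), 'orientation': array([[-5.27766943e-05,  9.99998490e-01, -1.73675632e-03],
       [ 9.99999998e-01,  5.27144927e-05, -3.58605649e-05],
       [-3.57689585e-05, -1.73675821e-03, -9.99998491e-01]]), 'contact_force': array([-0.16212838,  0.37989069,  0.40319453]), 'wrist_torque': array([-0.02035981,  0.00860269,  0.01150245]), 'gripper_force': 0.0, 'opening': 87.13062563135361}
```

View pics/scene0.png

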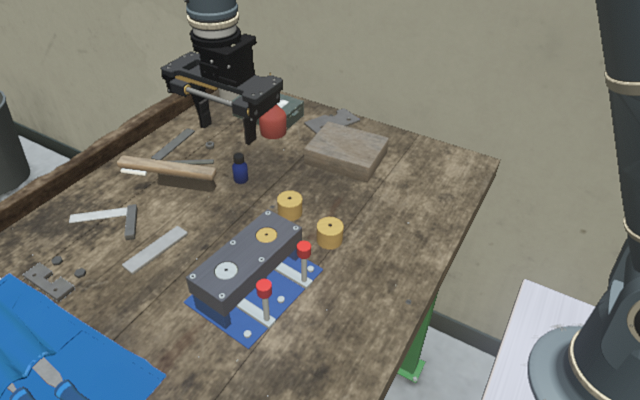

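View pics/side0.png

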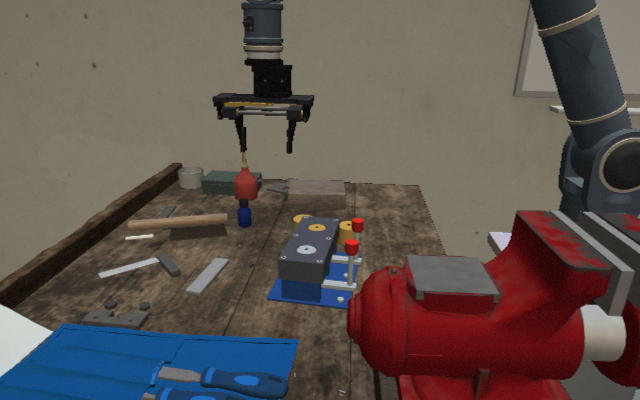

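The scene view shows the brass blank in the nest at (266,235), steel at (226,270), red knobs at (304,250) and (264,289), and the wooden block at (347,150). Two loose brass cylinders stand at (290,205) and (330,232). They look larger and aren't in a nest, so the brass part in the nest is the one meant. I'll measure it and confirm with a crop.

```bash
python3 - <<'E'
from h import *
for n in("scene","side"):
    z=np.load(n+"0.npz");p,d=z["p"],z["d"];c=dict(K=z["K"],view=z["V"]);P=cloud(c,d)
    h=cv2.cvtColor(p,cv2.COLOR_RGB2HSV)
    Z=P[...,2]
    for nm,m in(("brass",cv2.inRange(h,(15,110,120),(30,255,255))>0),("red",((h[...,0]<6)|(h[...,0]>174))&(h[...,1]>170)&(h[...,2]>90))):
        k,l,s,ce=cv2.connectedComponentsWithStats(m.astype(np.uint8))
        for i in range(1,k):
            if s[i,4]<40: continue
            q=P[l==i];q=q[~np.isnan(q[:,0])]
            hi=np.nanpercentile(q[:,2],97); t=q[q[:,2]>hi-4]
            print(n,nm,s[i],ce[i].round(1),"cloud top",hi.round(1),"mid",((t.min(0)+t.max(0))/2).round(1),"ext",np.ptp(t,axis=0).round(1),"onz84",onz(c,*ce[i],84)[:2].round(1))
    if n=="scene":
        print("steel",onz(c,226,270,84).round(1),P[270,226].round(1))
        m=((np.abs(Z-45)<5)).astype(np.uint8);m[:,:300]=0;m[:115]=0;m[185:]=0
        k,l,s,ce=cv2.connectedComponentsWithStats(m);i=1+s[1:,4].argmax()
        ct=max(cv2.findContours((l==i).astype(np.uint8),0,1)[0],key=cv2.contourArea)
        w=np.array([onz(c,*q[0],45)[:2] for q in ct],np.float32);print("wood",s[i],cv2.minAreaRect(w))
        m=((np.abs(Z-85)<4)).astype(np.uint8);m[:200]=0
        k,l,s,ce=cv2.connectedComponentsWithStats(m);i=1+s[1:,4].argmax()
        ct=max(cv2.findContours((l==i).astype(np.uint8),0,1)[0],key=cv2.contourArea)
        w=np.array([onz(c,*q[0],85)[:2] for q in ct],np.float32);print("fix",s[i],cv2.minAreaRect(w))
        save("crop.png",cv2.resize(p[120:350,170:400],(600,600),interpolation=cv2.INTER_CUBIC))
E
```

```text
scene brass [176  76  40  14 109] [193.8  81.6] cloud top 322.0 mid [709.2  24.3 320.3] ext [78.9  4.1  4.4] onz84 [1036.4 -295.5]
scene brass [278 199  24  22 296] [290.  211.2] cloud top 39.6 mid [601.7 -74.1  39.1] ext [39.1 36.8  6.6] onz84 [559.3 -11. ]
scene brass [317 228  26  21 339] [329.5 239.9] cloud top 38.9 mid [494.6 -46.1  38.4] ext [38.9 32.3  6.8] onz84 [462.1  14.7]
steel [572.2 159.3  84. ] [573.  158.5  82.7]
wood [ 304  121   85   49 2340] ((596.0660400390625, -305.4307861328125), (160.83578491210938, 137.17263793945312), 4.6191487312316895)
fix [ 185  209  117   93 4443] ((567.733154296875, 109.65811157226562), (201.86460876464844, 83.64402770996094), 84.26978302001953)
side brass [293 214  18   9  65] [298.9 217.4] cloud top 44.6 mid [613.9 -31.7  62.2] ext [ 28.7 109.3  42.8] onz84 [604.9  20.9]
side brass [339 221  15  21 194] [346.7 229.6] cloud top 88.1 mid [494.1  70.3  94.6] ext [ 0.8  2.6 17.2] onz84 [502.2  70.2]
side brass [308 224  18   7  96] [316.5 227.1] cloud top 82.7 mid [564.5  59.5  81.2] ext [32.9 36.8  3.7] onz84 [563.1  65.8]
side red [235 1
[... 1068 characters left out ...]
d [483.6 470.7 188.3] ext [ 6.2 27.2  5.3] onz84 [478.5 340.1]
side red [349 298   6  31 130] [351.8 312.7] cloud top 182.2 mid [490.  469.3 180.9] ext [ 5.5 23.2  4.9] onz84 [487.5 347.9]
side red [400 375  20  25 242] [407.7 389.8] cloud top 82.3 mid [421.9 475.6  80.6] ext [18.8 37.8  4.2] onz84 [423.9 483.3]
side red [ 414  375   60   25 1175] [442.4 388.2] cloud top 117.7 mid [390.1 503.2 120.9] ext [46.1 16.  14.4] onz84 [385.3 477.1]
side red [ 479  379   76   21 1167] [520.9 390.8] cloud top 128.8 mid [331.6 508.4 128.5] ext [31.9  9.5  7.2] onz84 [299.2 472.1]
side red [550 379  19  21 122] [559.5 390. ] cloud top 82.3 mid [254.5 461.8  80.9] ext [10.3 30.8  3.5] onz84 [255.7 466.5]
```

View pics/crop.png

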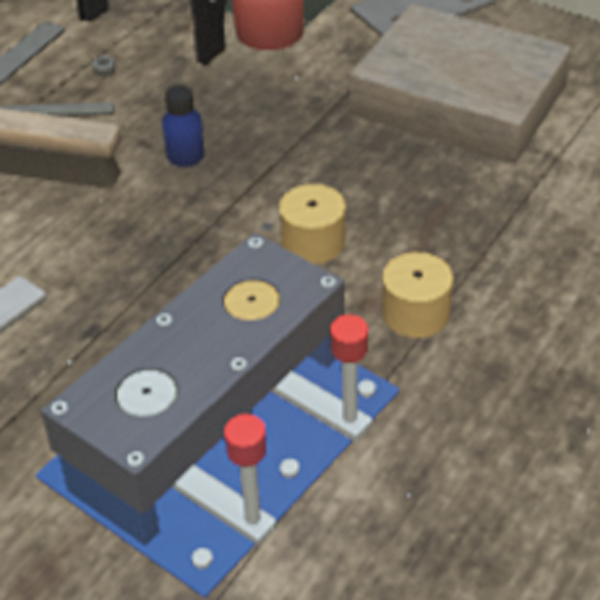

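The crop confirms it: the flush brass disc in the nest is the one meant (36 mm). The loose ones at (290,205) and (330,232) are about 39 mm across and 39 mm high. The fixture centre is about (568,110) with a yaw of −5°, the brass nest is at (563.5,60), and its knob is at (482,67). The wood block is at (596,−305). I'll move above the knob and turn −85°.

Request:
send_rows([
  [0.34, -0.97, 0.36, 0, -1],
  [0.34, -0.97, 0.36, 0, -1],
  [0.34, -0.97, 0.36, 0, -1],
  [0.34, -0.97, 0.36, 0, -1],
  [0.34, -0.97, 0.36, 0, -1],
  [0.34, -0.97, 0.36, 0, -1],
  [0.34, -0.97, 0.36, 0, -1],
  [0.34, -0.97, 0.36, 0, -1],
], newtons=30)

```text
time: 0.77
eef_pos: [479.4, 68.3, 149.9]
orientation: [[0.0, 1.0, -0.001], [1.0, -0.0, -0.0], [-0.0, -0.001, -1.0]]
contact_force: [-0.2, -0.1, -1.5]
opening: 86.9
gripper_force: 0.0
```

Request:
send_rows([
  [0, 0, 0, -1, -1],
  [0, 0, 0, -1, -1],
  [0, 0, 0, -1, -1],
  [0, 0, 0, -1, -1],
  [0, 0, 0, -1, -1],
  [0, 0, 0, -1, -1],
  [0, 0, 0, -1, -1],
  [0, 0, 0, -1, -1],
])

```text
time: 1.43
eef_pos: [480.7, 67.9, 150.3]
orientation: [[-0.533, 0.846, -0.001], [0.846, 0.533, -0.0], [0.0, -0.001, -1.0]]
contact_force: [-0.3, 0.4, 0.7]
opening: 86.9
gripper_force: 0.0
```

Request:
send_rows([
  [0, 0, 0, -1, -1],
  [0, 0, 0, -1, -1],
  [0, 0, 0, -1, -1],
  [0, 0, 0, -1, -1],
  [0, 0, 0, -1, -1],
  [0, 0, 0, -1, -1],
  [0, 0, 0, -1, -1],
  [0, 0, 0, -1, -1],
])

```text
time: 2.1
eef_pos: [480.7, 67.9, 150.3]
orientation: [[-0.9, 0.435, -0.001], [0.435, 0.9, -0.0], [0.001, -0.0, -1.0]]
contact_force: [0.7, 0.1, -0.6]
opening: 87.0
gripper_force: 0.0
```

Request:
send_rows([
  [0, 0, 0, -1, -1],
  [0, 0, 0, -1, -1],
  [0, 0, 0, -1, -1],
  [0, 0, 0, -1, -1],
  [0, 0, 0, -1, -1],
  [0, 0, 0, -0.25, -1],
  [0, 0, 0, 0, -1],
  [0, 0, 0, 0, -1],
])

```text
time: 2.77
eef_pos: [480.9, 68.0, 150.4]
orientation: [[-0.996, 0.089, -0.0], [0.089, 0.996, 0.0], [0.0, 0.0, -1.0]]
contact_force: [-0.1, 0.3, 0.1]
opening: 87.1
gripper_force: 0.0
```

```bash
python3 - <<'E'
from h import *
p,d,c=snap("wrist");save("w1.png",p);o=get_obs()
print(o["time"],o["eef_pos"].round(1),o["orientation"].round(3),o["qpos"].round(1))
h=cv2.cvtColor(p,cv2.COLOR_RGB2HSV);P=cloud(c,d)
for nm,m in(("brass",cv2.inRange(h,(15,110,120),(30,255,255))>0),("red",((h[...,0]<6)|(h[...,0]>174))&(h[...,1]>170)&(h[...,2]>90))):
    k,l,s,ce=cv2.connectedComponentsWithStats(m.astype(np.uint8))
    for i in range(1,k):
        if s[i,4]<150: continue
        q=P[l==i];q=q[~np.isnan(q[:,0])];hi=np.percentile(q[:,2],97);t=q[abs(q[:,2]-hi)<3]
        print(nm,s[i],ce[i].round(),hi.round(1),((t.min(0)+t.max(0))/2).round(1),np.ptp(t,axis=0).round(1))
E
```

```text
2.8167 [480.9  68.  150.5] [[-0.996  0.088 -0.   ]
 [ 0.088  0.996 -0.   ]
 [ 0.    -0.    -1.   ]] [  4.7  15.5 -20.8 116.5   7.2  49.2  64.8]
brass [ 174  196   57   55 1259] [204. 222.] 43.3 [499.4 -57.2  42.4] [47.5 49.9  4.1]
brass [143 241  16  50 199] [150. 265.] 241.7 [448.6  22.5 240.6] [12.4  3.2  3.7]
brass [300 283  40  22 493] [320. 295.] 246.1 [458.5  68.8 246.2] [1.7 9.6 2.2]
red [436 204  28  33 212] [445. 212.] 107.5 [491.  162.3 106.3] [20.6 17.6  3.3]
```

View pics/w1.png

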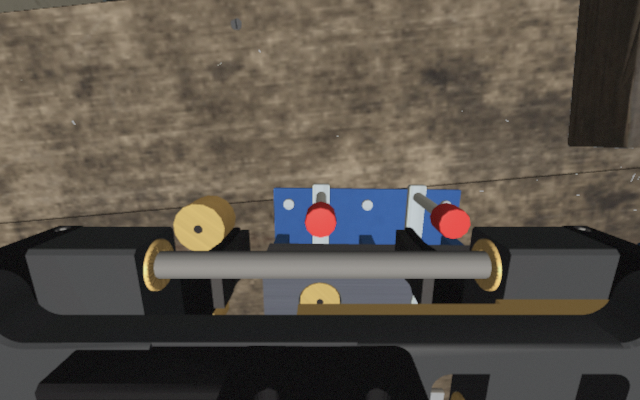

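The wrist view shows the brass-side knob at (320,218), centred between the fingers, with the brass blank at (320,295) directly behind it. Descending to grip the knob.

Request:
send_rows([
  [-0.04, 0, 0.5, 0, -1],
  [0, 0, 0.5, 0, -1],
  [0, 0, 0.5, 0, -1],
  [0, 0, 0.5, 0, -1],
  [0, 0, 0.5, 0, -1],
  [0, 0, 0.4, 0, -1],
  [0, 0, 0, 0, -1],
  [0, 0, 0, 0, -1],
], newtons=50)

```text
time: 3.48
eef_pos: [481.8, 68.0, 77.8]
orientation: [[-0.996, 0.087, -0.001], [0.087, 0.996, -0.0], [0.001, -0.0, -1.0]]
contact_force: [0.7, -0.5, 0.2]
opening: 87.1
gripper_force: 0.0
```

Request:
send_rows([
  [0, 0, 0, 0, 1],
  [0, 0, 0, 0, 1],
  [0, 0, 0, 0, 1],
  [0, 0, 0, 0, 1],
  [0, 0, 0, 0, 1],
  [0, 0, 0, 0, 1],
  [0, 0, 0, 0, 1],
  [0, 0, 0, 0, 1],
])

```text
time: 4.15
eef_pos: [482.0, 68.0, 78.1]
orientation: [[-0.996, 0.087, 0.0], [0.087, 0.996, 0.0], [-0.0, 0.0, -1.0]]
contact_force: [0.2, 0.7, 0.0]
opening: 41.8
gripper_force: 0.0
```

Request:
send_rows([
  [0, 0, 0, 0, 1],
  [0, 0, 0, 0, 1],
  [0, 0, 0, 0, 1],
  [0, 0, 0, 0, 1],
  [0, 0, 0, 0, 1],
  [0, 0, 0, 0, 1],
  [0, 0, 0, 0, 1],
  [0, 0, 0, 0, 1],
])

```text
time: 4.82
eef_pos: [481.8, 66.6, 78.0]
orientation: [[-0.996, 0.088, -0.001], [0.088, 0.996, -0.002], [0.0, -0.002, -1.0]]
contact_force: [-0.7, -5.7, 1.4]
opening: 22.4
gripper_force: 50.0
```

Request:
send_rows([
  [0, 0, -0.16, 0, 1],
  [0, 0, -0.16, 0, 1],
  [0, 0, -0.16, 0, 1],
  [0, 0, -0.16, 0, 1],
  [0, 0, -0.16, 0, 1],
  [0, 0, -0.16, 0, 1],
  [0, 0, 0, 0, 1],
  [0, 0, 0, 0, 1],
])

```text
time: 5.48
eef_pos: [481.8, 66.5, 101.1]
orientation: [[-0.996, 0.088, -0.001], [0.088, 0.996, -0.001], [0.001, -0.001, -1.0]]
contact_force: [2.8, -5.2, -5.9]
opening: 22.3
gripper_force: 50.0
```

Request:
send_rows([
  [0, 0, -0.05, 0, 1],
  [0, 0, -0.05, 0, 1],
  [0, 0, 0, 0, 1],
  [0, 0, 0, 0, 1],
  [0, 0, 0, 0, 1],
  [0, 0, 0, 0, 1],
  [0, 0, 0, 0, 1],
  [0, 0, 0, 0, 1],
])

```text
time: 6.15
eef_pos: [481.8, 66.5, 102.2]
orientation: [[-0.996, 0.088, -0.001], [0.088, 0.996, -0.001], [0.001, -0.001, -1.0]]
contact_force: [6.1, -4.3, -18.3]
opening: 22.4
gripper_force: 50.0
```

Request:
send_rows([
  [0, 0, 0, 0, -1],
  [0, 0, 0, 0, -1],
  [0, 0, 0, 0, -1],
  [0, 0, 0, 0, -1],
  [0, 0, 0, 0, -1],
  [0, 0, 0, 0, -1],
  [0, 0, 0, 0, -1],
  [0, 0, 0, 0, -1],
])

```text
time: 6.82
eef_pos: [482.1, 68.1, 104.7]
orientation: [[-0.996, 0.087, 0.0], [0.087, 0.996, 0.0], [-0.0, 0.0, -1.0]]
contact_force: [0.9, 0.3, 0.3]
opening: 67.5
gripper_force: 0.0
```

Request:
send_rows([
  [0, 0, -0.5, 0, -1],
  [0, 0, -0.5, 0, -1],
  [0, 0, -0.5, 0, -1],
  [0, 0, -0.5, 0, -1],
  [0, 0, 0, 0, -1],
  [0, 0, 0, 0, -1],
  [0, 0, 0, 0, -1],
  [0, 0, 0, 0, -1],
])

```text
time: 7.48
eef_pos: [481.4, 67.8, 153.7]
orientation: [[-0.996, 0.087, -0.002], [0.087, 0.996, -0.0], [0.002, -0.0, -1.0]]
contact_force: [1.0, -0.3, 0.0]
opening: 87.0
gripper_force: 0.0
```

```bash
python3 - <<'E'
from h import *
p,d,c=snap("side");q,_,_=snap("scene")
save("s2.png",np.hstack([cv2.resize(a,(400,400),interpolation=cv2.INTER_CUBIC) for a in(p[170:310,250:390],q[180:330,180:330])]))
P=cloud(c,d);h=cv2.cvtColor(p,cv2.COLOR_RGB2HSV);m=cv2.inRange(h,(15,110,120),(30,255,255))
k,l,s,ce=cv2.connectedComponentsWithStats(m)
for i in range(1,k):
    if s[i,4]>60:
        t=P[l==i];t=t[~np.isnan(t[:,0])];hi=np.percentile(t[:,2],95);t=t[abs(t[:,2]-hi)<4];print(s[i],hi,(t.min(0)+t.max(0))/2)
E
```

```text
[293 213  33  18 277] 105.53069475687222 [563.84946584  61.17245569 104.04484739]
[339 221  16  23 231] 40.727239594039744 [504.26044633 -53.75884518  39.20333829]
```

View pics/s2.png

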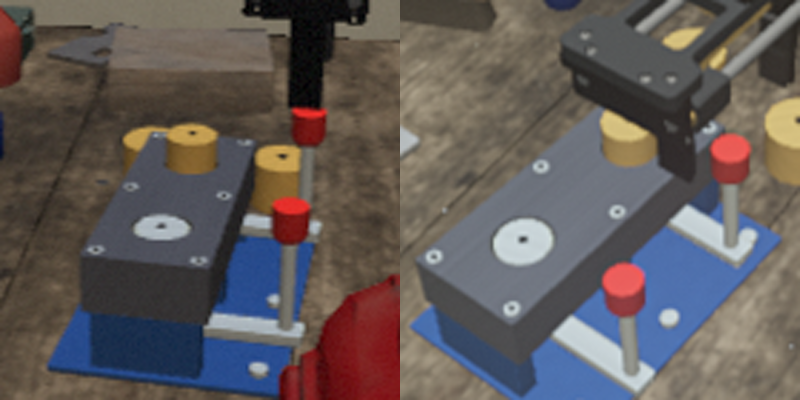

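The side crop shows the brass blank raised at (190,148) and the steel blank still flush at (160,228). Moving over the brass blank and down to TCP z ≈ 89.

Request:
send_rows([
  [-0.66, 0, 0, 0, -1],
  [-0.66, 0, 0, 0, -1],
  [-0.66, -0.03, 0, 0, -1],
  [-0.66, 0, 0, 0, -1],
  [-0.66, 0, 0, 0, -1],
  [0, 0, 0, 0, -1],
  [0, 0, 0, 0, -1],
  [0, 0, 0, 0, -1],
], newtons=30)

```text
time: 8.25
eef_pos: [563.0, 60.2, 153.9]
orientation: [[-0.996, 0.087, -0.002], [0.087, 0.996, -0.0], [0.002, -0.0, -1.0]]
contact_force: [-0.2, -0.6, 0.4]
opening: 86.9
gripper_force: 0.0
```

Request:
send_rows([
  [0, 0, 0.43, 0, -1],
  [0, 0, 0.43, 0, -1],
  [0, 0, 0.43, 0, -1],
  [0, 0, 0.43, 0, -1],
  [0, 0, 0.43, 0, -1],
  [0, 0, 0.43, 0, -1],
  [0, 0, 0, 0, -1],
  [0, 0, 0, 0, -1],
])

```text
time: 8.92
eef_pos: [563.6, 60.0, 89.1]
orientation: [[-0.996, 0.087, -0.002], [0.087, 0.996, -0.0], [0.002, -0.0, -1.0]]
contact_force: [0.2, 0.5, 0.1]
opening: 87.3
gripper_force: 0.0
```

Request:
send_rows([
  [0, 0, 0, 0, 1],
  [0, 0, 0, 0, 1],
  [0, 0, 0, 0, 1],
  [0, 0, 0, 0, 1],
  [0, 0, 0, 0, 1],
  [0, 0, 0, 0, 1],
  [0, 0, 0, 0, 1],
  [0, 0, 0, 0, 1],
])

```text
time: 9.58
eef_pos: [564.1, 60.0, 90.1]
orientation: [[-0.996, 0.087, 0.0], [0.087, 0.996, 0.0], [-0.0, 0.0, -1.0]]
contact_force: [-0.6, -0.2, -0.1]
opening: 41.7
gripper_force: 0.0
```

Request:
send_rows([
  [0, 0, 0, 0, 1],
  [0, 0, 0, 0, 1],
  [0, 0, 0, 0, 1],
  [0, 0, 0, 0, 1],
  [0, 0, 0, 0, 1],
  [0, 0, 0, 0, 1],
  [0, 0, 0, 0, 1],
  [0, 0, 0, 0, 1],
])

```text
time: 10.25
eef_pos: [564.1, 59.5, 90.1]
orientation: [[-0.996, 0.087, -0.0], [0.087, 0.996, -0.001], [-0.0, -0.001, -1.0]]
contact_force: [-1.5, -2.8, 3.4]
opening: 35.2
gripper_force: 30.0
```

Request:
send_rows([
  [0, 0, -0.3, 0, 1],
  [0, 0, -0.3, 0, 1],
  [0, 0, -0.3, 0, 1],
  [0, 0, -0.5, 0, 1],
  [0, 0, -0.5, 0, 1],
  [0, 0, -0.5, 0, 1],
  [0, 0, 0, 0, 1],
  [0, 0, 0, 0, 1],
])

```text
time: 10.92
eef_pos: [564.5, 60.8, 151.0]
orientation: [[-0.996, 0.086, 0.002], [0.086, 0.996, 0.001], [-0.002, 0.001, -1.0]]
contact_force: [-0.9, 0.3, -2.7]
opening: 35.1
gripper_force: 30.0
```

Request:
send_rows([
  [-0.16, -0.5, 0, 0, 1],
  [-0.16, -0.9, 0, 0, 1],
  [-0.16, -0.9, 0, 0, 1],
  [-0.16, -0.9, 0, 0, 1],
  [-0.16, -0.9, 0, 0, 1],
  [-0.16, -0.9, 0, 0, 1],
  [-0.16, -0.9, 0, 0, 1],
  [-0.16, -0.9, 0, 0, 1],
])

```text
time: 11.58
eef_pos: [580.4, -114.3, 148.8]
orientation: [[-0.996, 0.088, -0.002], [0.088, 0.996, 0.0], [0.002, -0.0, -1.0]]
contact_force: [0.8, 0.1, -3.6]
opening: 35.2
gripper_force: 30.0
```

Request:
send_rows([
  [-0.16, -0.9, 0, 0, 1],
  [-0.16, -0.9, 0, 0, 1],
  [-0.16, -0.9, 0, 0, 1],
  [-0.16, -0.9, 0, 0, 1],
  [-0.16, -0.9, 0, 0, 1],
  [-0.16, -0.9, 0, 0, 1],
  [-0.16, -0.9, 0, 0, 1],
  [-0.16, -0.9, 0, 0, 1],
])

```text
time: 12.25
eef_pos: [596.2, -296.3, 148.5]
orientation: [[-0.996, 0.088, -0.002], [0.088, 0.996, 0.001], [0.002, 0.0, -1.0]]
contact_force: [-0.6, -0.1, -1.8]
opening: 34.7
gripper_force: 30.0
```

Request:
send_rows([
  [0, -0.4, 0, 0, 1],
  [0, 0, 0, 0, 1],
  [0, 0, 0, 0, 1],
  [0, 0, 0, 0, 1],
  [0, 0, 0, 0, 1],
  [0, 0, 0, 0, 1],
  [0, 0, 0, 0, 1],
  [0, 0, 0, 0, 1],
])

```text
time: 12.92
eef_pos: [596.7, -303.4, 150.2]
orientation: [[-0.996, 0.086, 0.0], [0.086, 0.996, 0.0], [-0.0, 0.0, -1.0]]
contact_force: [-0.7, -0.6, -3.5]
opening: 34.7
gripper_force: 30.0
```

```bash
python3 - <<'E'
from h import *
p,d,c=snap("scene");q,_,_=snap("side")
save("s3.png",np.hstack([cv2.resize(a,(400,400),interpolation=cv2.INTER_CUBIC) for a in(q[60:240,220:400],p[20:200,260:440])]))
P=cloud(c,d);h=cv2.cvtColor(p,cv2.COLOR_RGB2HSV);m=cv2.inRange(h,(15,110,100),(30,255,255))
k,l,s,ce=cv2.connectedComponentsWithStats(m)
for i in range(1,k):
    if s[i,4]>40:
        t=P[l==i];t=t[~np.isnan(t[:,0])];print(s[i],np.percentile(t,3,axis=0).round(1),np.percentile(t,97,axis=0).round(1))
E
```

```text
[341  95  17  18 116] [ 579.5 -320.5  139.5] [ 599.  -285.2  165. ]
[278 199  24  22 304] [583.3 -89.3   4.6] [618.8 -55.7  40.1]
[317 227  27  22 353] [475.5 -60.7   2.6] [514.4 -30.1  39. ]
```

View pics/s3.png

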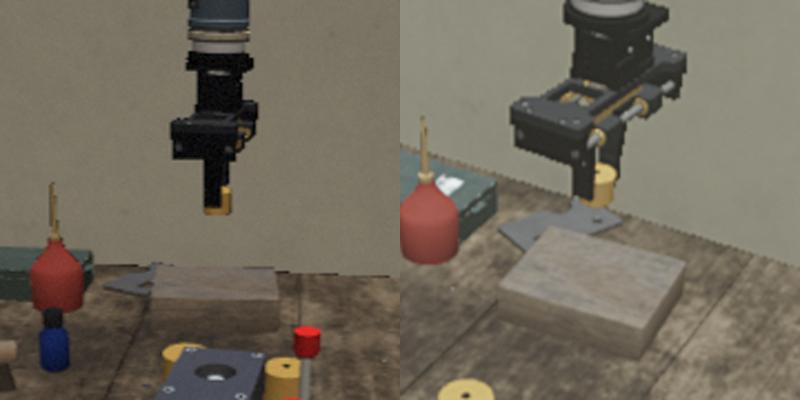

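The blank hangs upright in the gripper over the block (right crop, (600,185)). Lowering until it touches.

Request:
send_rows([
  [0, 0, 0.6, 0, 1],
  [0, 0, 0.6, 0, 1],
  [0, 0, 0.6, 0, 1],
  [0, 0, 0.6, 0, 1],
  [0, 0, 0.6, 0, 1],
  [0, 0, 0.4, 0, 1],
  [0, 0, 0.1, 0, 1],
  [0, 0, 0, 0, 1],
])

```text
time: 13.68
eef_pos: [596.1, -304.0, 61.8]
orientation: [[-0.996, 0.087, -0.001], [0.087, 0.996, 0.001], [0.001, 0.001, -1.0]]
contact_force: [0.4, -0.8, -2.0]
opening: 34.8
gripper_force: 30.0
```

Request:
send_rows([
  [0, 0, 0.04, 0, 1],
  [0, 0, 0.04, 0, 1],
  [0, 0, 0.04, 0, 1],
  [0, 0, 0, 0, 1],
  [0, 0, 0, 0, 1],
  [0, 0, 0, 0, 1],
  [0, 0, 0, 0, 1],
  [0, 0, 0, 0, 1],
])

```text
time: 14.35
eef_pos: [596.6, -304.2, 59.7]
orientation: [[-0.996, 0.087, 0.0], [0.087, 0.996, -0.0], [-0.0, -0.0, -1.0]]
contact_force: [-0.5, -0.3, -3.6]
opening: 34.9
gripper_force: 30.0
```

Request:
send_rows([
  [0, 0, 0.03, 0, 1],
  [0, 0, 0.03, 0, 1],
  [0, 0, 0, 0, 1],
  [0, 0, 0, 0, 1],
  [0, 0, 0, 0, 1],
  [0, 0, 0, 0, 1],
  [0, 0, 0, 0, 1],
  [0, 0, 0, 0, 1],
])

```text
time: 15.02
eef_pos: [596.5, -304.2, 58.1]
orientation: [[-0.996, 0.087, 0.0], [0.087, 0.996, 0.0], [-0.0, 0.0, -1.0]]
contact_force: [-0.2, 0.2, -3.3]
opening: 35.2
gripper_force: 30.0
```

Request:
send_rows([
  [0, 0, 0.03, 0, 1],
  [0, 0, 0.03, 0, 1],
  [0, 0, 0, 0, 1],
  [0, 0, 0, 0, 1],
  [0, 0, 0, 0, 1],
  [0, 0, 0, 0, 1],
  [0, 0, 0, 0, 1],
  [0, 0, 0, 0, 1],
])

```text
time: 15.68
eef_pos: [596.7, -304.3, 57.7]
orientation: [[-0.996, 0.087, 0.0], [0.087, 0.996, -0.0], [-0.001, -0.0, -1.0]]
contact_force: [-2.5, 1.2, 5.2]
opening: 34.2
gripper_force: 30.0
```

Touchdown: the vertical force went from −3.3 to +5.2 N. Releasing and backing off.

Request:
send_rows([
  [0, 0, 0, 0, -1],
  [0, 0, 0, 0, -1],
  [0, 0, 0, 0, -1],
  [0, 0, 0, 0, -1],
  [0, 0, 0, 0, -1],
  [0, 0, 0, 0, -1],
  [0, 0, 0, 0, -1],
  [0, 0, 0, 0, -1],
])

```text
time: 16.35
eef_pos: [596.5, -304.2, 56.5]
orientation: [[-0.996, 0.087, 0.0], [0.087, 0.996, 0.0], [-0.0, 0.0, -1.0]]
contact_force: [0.5, 0.4, 0.3]
opening: 80.1
gripper_force: 0.0
```

Request:
send_rows([
  [0, 0, -0.2, 0, -1],
  [0, 0, -0.5, 0, -1],
  [0, 0, -0.8, 0, -1],
  [0, 0, -0.8, 0, -1],
  [0, 0, -0.8, 0, -1],
  [0, 0, -0.8, 0, -1],
  [0, 0, 0, 0, -1],
  [0, 0, 0, 0, -1],
])

```text
time: 17.02
eef_pos: [597.5, -304.6, 156.4]
orientation: [[-0.996, 0.087, 0.004], [0.087, 0.996, -0.002], [-0.004, -0.001, -1.0]]
contact_force: [-1.2, -0.4, 0.5]
opening: 87.0
gripper_force: 0.0
```

```bash
python3 - <<'E'
from h import *
p,d,c=snap("scene");q,_,_=snap("side")
save("s4.png",np.hstack([cv2.resize(a,(400,400),interpolation=cv2.INTER_CUBIC) for a in(q[140:300,230:390],p[90:330,180:420])]))
E
```

```text
(no output)
```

View pics/s4.png

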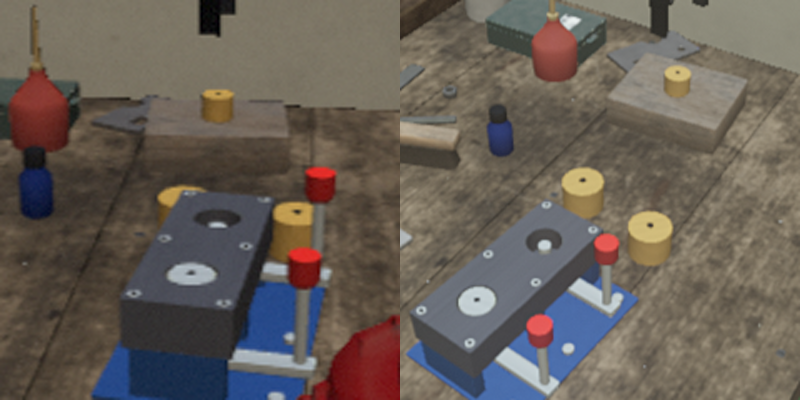

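The blank stands upright on the wood block (right crop, (677,80)). The steel blank is still down at (477,300), the brass nest is empty, and the gripper is clear.

```bash
python3 -c "
from rig import job;print(job.sign_off())"
```

```text
the job is handed in; nothing more can be done
None
```

The job is handed in: the brass blank was knocked out and now stands upright on the wooden block, the steel blank is still down in its nest, and the arm finished clear at about 17 s (no verdict was returned).

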